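# Transfer four sample tubes to the white rack in reverse order

## Task

Move the four capped sample tubes from the yellow rack to the white rack in reverse order, one to a bay: the tube that starts nearest the yellow rack's black end goes into the white rack's bay farthest from its black end, the next one into the next bay, and so on, so that the last tube ends nearest the white rack's black end. Keep the tubes upright, set each one down on the floor of its bay rather than dropping it, and let go of all of them.

Things in the scene. Friction and masses are not known exactly. Their poses are not given: they have to be found in the camera images.
- blue_tube: loose upright screw-cap sample tube with a blue cap, mm: 95 tall, about 45 g: frosted round body 28 diameter with flat foot, cap 32 diameter from 77 to 95 above the foot. Origin: centre of its underside; z up along the tube (its turn about z means nothing). Starts standing in a bay of the yellow rack.
- red_tube: loose upright screw-cap sample tube with a red cap, mm: 95 tall, about 45 g: frosted round body 28 diameter with flat foot, cap 32 diameter from 77 to 95 above the foot. Origin: centre of its underside; z up along the tube (its turn about z means nothing). Starts standing in a bay of the yellow rack.
- green_tube: loose upright screw-cap sample tube with a green cap, mm: 95 tall, about 45 g: frosted round body 28 diameter with flat foot, cap 32 diameter from 77 to 95 above the foot. Origin: centre of its underside; z up along the tube (its turn about z means nothing). Starts standing in a bay of the yellow rack.
- purple_tube: loose upright screw-cap sample tube with a purple cap, mm: 95 tall, about 45 g: frosted round body 28 diameter with flat foot, cap 32 diameter from 77 to 95 above the foot. Origin: centre of its underside; z up along the tube (its turn about z means nothing). Starts standing in a bay of the yellow rack.
- blue_tag: blue tag, 12 x 30 x 3 mm, fixed on the yellow rack's ledge beside the bay in which the blue-capped tube starts (it stays there as a record of the starting order). Origin: centre of its underside; its y runs along the rack.
- red_tag: red tag, 12 x 30 x 3 mm, fixed on the yellow rack's ledge beside the bay in which the red-capped tube starts (it stays there as a record of the starting order). Origin: centre of its underside; its y runs along the rack.
- green_tag: green tag, 12 x 30 x 3 mm, fixed on the yellow rack's ledge beside the bay in which the green-capped tube starts (it stays there as a record of the starting order). Origin: centre of its underside; its y runs along the rack.
- purple_tag: purple tag, 12 x 30 x 3 mm, fixed on the yellow rack's ledge beside the bay in which the purple-capped tube starts (it stays there as a record of the starting order). Origin: centre of its underside; its y runs along the rack.
- yellow_rack: Yellow rack, fixed, mm: 54 wide, 40 high; four open 46 x 46 bays in a row along y, centred at x 0, y +75, +25, -25, -75, walls 4, floor 4 above the underside. Black block (20 long, as high) on its +y end = black end. Origin: centre of the row's underside, z up. Ledge 16 wide along its -x rim bears the tags. The tubes start here, one a bay, in any order, up to 5 off centre.
- white_rack: White rack, fixed, mm: 54 wide, 40 high; four open 46 x 46 bays in a row along y, centred at x 0, y +75, +25, -25, -75, walls 4, floor 4 above the underside. Black block (20 long, as high) on its +y end = black end. Origin: centre of the row's underside, z up. No ledge. Empty at the start: the rack to fill.

How it is judged (in metres and radians):
At the end, for the whole second after the job is handed in: Each tube stands free and still on the floor of its white-rack bay: foot within 14 mm of the bay's centre along x and y, under 10 mm high, tilt under 0.15 rad. Its bay counted from the black end reverses its starting (tagged) bay in the yellow rack: 1 to 4, 2 to 3, 3 to 2, 4 to 1 (x of blue_tube in the frame of white_rack between -0.014 and 0.014 m and z of each of blue_tube, red_tube, green_tube, purple_tube in the frame of white_rack below 0.01 m and angle between each of blue_tube, red_tube, green_tube, purple_tube's own z axis and vertical below 0.15 rad and linear speed of each of blue_tube, red_tube, green_tube, purple_tube below 0.02 m/s and (not (y of blue_tag in the frame of yellow_rack between 0.055 and 0.095 m) or y of blue_tube in the frame of white_rack between -0.089 and -0.061 m) and (not (y of blue_tag in the frame of yellow_rack between 0.005 and 0.045 m) or y of blue_tube in the frame of white_rack between -0.039 and -0.011 m) and (not (y of blue_tag in the frame of yellow_rack between -0.045 and -0.005 m) or y of blue_tube in the frame of white_rack between 0.011 and 0.039 m) and (not (y of blue_tag in the frame of yellow_rack between -0.095 and -0.055 m) or y of blue_tube in the frame of white_rack between 0.061 and 0.089 m) and x of red_tube in the frame of white_rack between -0.014 and 0.014 m and (not (y of red_tag in the frame of yellow_rack between 0.055 and 0.095 m) or y of red_tube in the frame of white_rack between -0.089 and -0.061 m) and (not (y of red_tag in the frame of yellow_rack between 0.005 and 0.045 m) or y of red_tube in the frame of white_rack between -0.039 and -0.011 m) and (not (y of red_tag in the frame of yellow_rack between -0.045 and -0.005 m) or y of red_tube in the frame of white_rack between 0.011 and 0.039 m) and (not (y of red_tag in the frame of yellow_rack between -0.095 and -0.055 m) or y of red_tube in the frame of white_rack between 0.061 and 0.089 m) and x of green_tube in the frame of white_rack between -0.014 and 0.014 m and (not (y of green_tag in the frame of yellow_rack between 0.055 and 0.095 m) or y of green_tube in the frame of white_rack between -0.089 and -0.061 m) and (not (y of green_tag in the frame of yellow_rack between 0.005 and 0.045 m) or y of green_tube in the frame of white_rack between -0.039 and -0.011 m) and (not (y of green_tag in the frame of yellow_rack between -0.045 and -0.005 m) or y of green_tube in the frame of white_rack between 0.011 and 0.039 m) and (not (y of green_tag in the frame of yellow_rack between -0.095 and -0.055 m) or y of green_tube in the frame of white_rack between 0.061 and 0.089 m) and x of purple_tube in the frame of white_rack between -0.014 and 0.014 m and (not (y of purple_tag in the frame of yellow_rack between 0.055 and 0.095 m) or y of purple_tube in the frame of white_rack between -0.089 and -0.061 m) and (not (y of purple_tag in the frame of yellow_rack between 0.005 and 0.045 m) or y of purple_tube in the frame of white_rack between -0.039 and -0.011 m) and (not (y of purple_tag in the frame of yellow_rack between -0.045 and -0.005 m) or y of purple_tube in the frame of white_rack between 0.011 and 0.039 m) and (not (y of purple_tag in the frame of yellow_rack between -0.095 and -0.055 m) or y of purple_tube in the frame of white_rack between 0.061 and 0.089 m)); the robot touches nothing.
It fails at once if a tube is tipped by more than 45 degrees (angle between any of blue_tube, red_tube, green_tube, purple_tube's own z axis and vertical above 0.785 rad).
It fails at once if a tube is dropped (falls free by more than about 2 cm) ((linear speed of blue_tube above 0.65 m/s and contact force between blue_tube and the fingers below 0.05 N) or (linear speed of red_tube above 0.65 m/s and contact force between red_tube and the fingers below 0.05 N) or (linear speed of green_tube above 0.65 m/s and contact force between green_tube and the fingers below 0.05 N) or (linear speed of purple_tube above 0.65 m/s and contact force between purple_tube and the fingers below 0.05 N)).
It also fails if it takes over 96 s, if anything falls off the work surface, if the arm or the gripper's body presses on something with over 40 N, if the wrist force passes 120 N, or if a joint passes its speed limit or range.

## Robot

A 6-joint arm with a two-finger parallel gripper is mounted at the origin on the work surface. World frame = base frame: x ahead of the robot, y to its left, z up, the work surface at z = 0. Lengths are in m, angles in degrees, forces in N, time in s.
With the tool pointing down it reaches from about 0.375 to 0.9 m from the base axis. Payload 3.1 kg.
Tool frame: the origin (TCP) lies midway between the tips of the shut fingers; the grasp point (between the pads) lies 19 mm behind it; z points along the fingers, y is the direction in which the jaws open and shut (so a half turn about z gives the same grasp; the last joint's range is limited). The gripper opens to 87 mm and grips with 3 to 60 N. Pads are 19 mm wide; open, the fingers measure 117 mm over their backs; the gripper's body (75 mm by 190 mm) begins 51 mm behind the grasp point.
Start: joints at [67.122, 30.224, 82.088, -0, 67.689, -10.227], TCP at [0.137, 0.61, 0.223] pointing down, gripper open.
Joint ranges: [-176.69, 176.69], [-43.24, 126.21], [12.49, 139.97], [-82, 262], [0, 151.66], [-163.58, 163.58]. Speed limits (degrees/s): [159.86, 159.86, 180, 180, 180, 180].

## Interface

Orientations are given as a 3x3 rotation matrix whose columns are the frame's x, y, z axes.
In Python, from rig import status, vision, bot, models gives the robot as it stands.
- The arm moves only by the tool send_rows, never from a script. Its argument "moves" is a list of rows, each a list of 7 numbers: the shift along the tool's x, y, z in units of 25 mm (1.0 is 25 mm), then the turn, a rotation vector about the tool's x, y, z in units of 10 degrees (1.0 is 10 degrees), then the closure, from -1 (fully open) to 1 (shut), so that 0 is half open. In form: [[dx, dy, dz, rx, ry, rz, hand], ...]. A call has 1 to 12 rows; each row shifts and turns the commanded pose from where the row before left it, along the tool's axes as they then stand; what a row does not reach is not made up. A row lasts 1/8 s, in which the tool goes at most 62.5 mm and 10.7 degrees, less where a joint would pass 70% of its speed; a pose out of reach is approached as far as the arm can. A call is refused whole if a number of a shift passes 1 or a number of a turn 1, either way. A call with a gripper value outside its range is refused whole. The fingers move at their own pace and stop on an object; the grip force is fixed at half the most. Time passes only in rows, so rows that do not move let the fingers close. It gives the time, the measured TCP pose, the force and the opening at its end, in the units of the state.
- status.read_state(): the state, without advancing time (a new reading comes with each control period).
- vision.capture(name): name is "scene" or "top"; returns a dict with "img" (480x640x3 uint8, red, green, blue), "depth" (480x640 float32, m along the optical axis (not along the pixel's ray), 0 where there is no reading), "fx", "fy", "cx", "cy" (pixels), "pose" (4x4, takes a point from camera to world coordinates). Camera axes: x right, y up, looking along -z (the intrinsics and any distortion apply to the point x, -y, -z); pixel columns grow to the right and rows downward; lengths in m; the calibration is good to about 2 mm. A picture is of the moment at which its call begins.
- bot.hand_in(): hands the job in, once; it reports no verdict.
Trained networks look in the newest picture that a camera, given by its name, has taken for a name from the list of things; names that differ only in an ending like _2 or _b are one class to them, and where a whole thing is asked for, a point or a joint stands for the part that bears it (a point fixed in the world has none). Each returns a list of dicts, best first, with "confidence" (0 to 1); they miss things now and then, are a little off and sometimes report something else, mostly with a low value. They report only what shows in the picture. A call takes as long as a camera call.
- models.masks_of(camera, name): "mask" (480x640 bool, what is visible of it) and "extent" ([left, top, right, bottom] in pixels, round what is visible of it).
- models.landmark_of(camera, name): "point" ([column, row] in pixels: a listed point, or the origin of a listed thing).
The state is a dict: "time_s": time; "joint_positions": joint angles; "qvel": joint speeds; "tau": joint torques, N m; "position": TCP position; "tcp_rot": TCP orientation; "force": force on the tool from outside, world axes, zero at the start; "moment": the same for the moment, N m; "opening": opening from 0.0 (shut) to 1.0 (fully open).
Only numpy, scipy, OpenCV 4.12 (cv2) and the standard library are available. Lean on these libraries where they do the work, as an engineer would, in place of code of your own. Each camera call takes 0.05 s, during which the arm holds its last target.

## Working session

There is one attempt and no reset: what is moved stays moved. The work goes in short steps, Python scripts to look and compute and a tool call to move; the robot and the scene stay as the last step left them, time stands still between calls to the robot, and variables do not carry over. Pictures are saved under pics/ and viewed, and the job is handed in when it is done.

Besides the shell and the picture viewer there is one more tool, called after ">>>" as a command line: name --pt "numbers of a row" for each row, then --argument value for the rest. send_rows: Moves the arm, as the interface text tells. Its arguments: {"type":"object","properties":{"moves":{"type":"array"}},"required":["moves"]}

```bash
mkdir -p pics; ls; python3 - <<'E'
from rig import status, vision, bot, models
import cv2,numpy as np
s=status.read_state()
print({k:np.round(v,3).tolist() for k,v in s.items()})
for n in("scene","top"):
    c=vision.capture(n); cv2.imwrite(f"pics/{n}0.png",c["img"][:,:,::-1])
    print(n,c["fx"],c["fy"],c["cx"],c["cy"],np.round(c["pose"],4).tolist(),[k for k in c])
    for t in("blue_tube","red_tube","green_tube","purple_tube","blue_tag","red_tag","green_tag","purple_tag","yellow_rack","white_rack"):
        print(t,[(np.round(d["point"]),round(d["confidence"],2)) for d in models.landmark_of(n,t)][:2],[(d["extent"],round(d["confidence"],2)) for d in models.masks_of(n,t)][:2])
E
```

```text
pics
{'time_s': 0.0, 'joint_positions': [67.121, 30.279, 82.156, 0.0, 67.688, -10.226], 'qvel': [-0.042, 0.08, 0.045, 0.038, -0.087, -0.023], 'tau': [0.001, -44.005, -17.66, 0.064, 0.058, -0.0], 'position': [0.137, 0.609, 0.222], 'tcp_rot': [[-0.976, 0.219, -0.001], [0.219, 0.976, -0.002], [0.0, -0.002, -1.0]], 'force': [-0.379, -0.091, 0.418], 'moment': [-0.03, 0.003, 0.01], 'opening': 0.999}
scene 616.1614570166907 616.1614570166907 314.36569434004093 236.63528927064067 [[-0.6968, -0.4626, 0.5482, 1.055], [0.7173, -0.4489, 0.5329, 0.4985], [-0.0004, 0.7645, 0.6446, 0.7001], [0.0, 0.0, 0.0, 1.0]] ['img', 'depth', 'fx', 'fy', 'cx', 'cy', 'pose']
blue_tube [(array([405., 383.]), 0.64)] [([394.0, 329.6, 426.6, 383.8], 0.64)]
red_tube [(array([410., 359.]), 0.78)] [([406.9, 303.0, 435.0, 348.2], 0.7)]
green_tube [(array([430., 306.]), 0.85)] [([425.3, 257.5, 450.7, 306.6], 0.72)]
purple_tube [(array([426., 331.]), 0.91)] [([421.1, 277.0, 446.0, 329.3], 0.67)]
blue_tag [(array([432., 372.]), 0.71)] [([426.4, 362.5, 440.8, 384.2], 0.68), ([427.1, 255.5, 448.6, 304.7], 0.6)]
red_tag [(arra
[... 870 characters left out ...]
ay([206., 280.]), 0.81), (array([420., 226.]), 0.49)] [([183.0, 264.8, 216.9, 288.5], 0.65)]
purple_tube [(array([202., 254.]), 0.68)] [([176.5, 236.5, 208.4, 263.7], 0.87)]
blue_tag [(array([159., 202.]), 0.7)] []
red_tag [(array([169., 230.]), 0.55), (array([204., 257.]), 0.34)] [([161.9, 222.2, 171.6, 237.9], 0.72), ([158.0, 178.1, 193.6, 209.1], 0.51)]
green_tag [(array([187., 284.]), 0.71), (array([184., 203.]), 0.5)] [([179.4, 276.4, 188.2, 297.7], 0.65)]
purple_tag [] [([167.5, 247.0, 183.9, 264.5], 0.69)]
yellow_rack [(array([199., 244.]), 0.69), (array([421., 227.]), 0.69)] []
white_rack [(array([420., 230.]), 0.9), (array([199., 242.]), 0.72)] [([363.9, 183.6, 502.9, 269.0], 0.94)]
```

View pics/scene0.png

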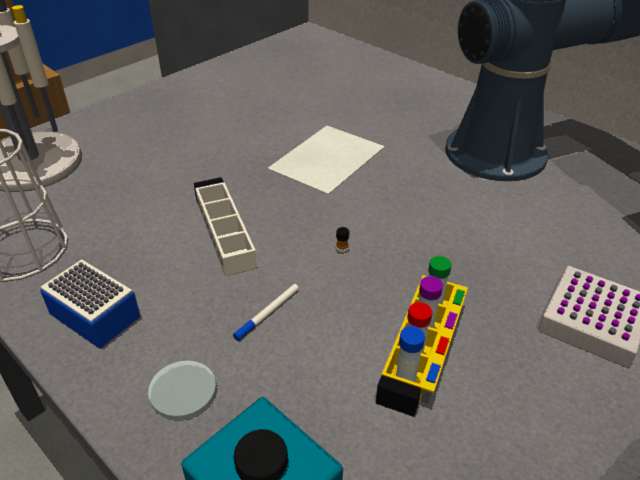

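View pics/top0.png

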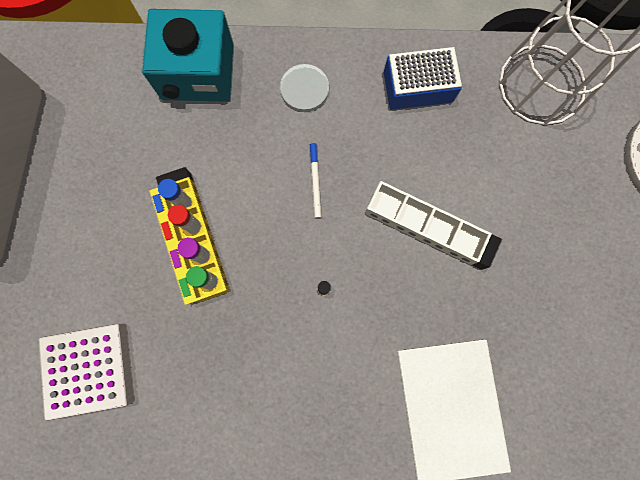

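Black end of yellow: blue first (168,188 in top), then red, purple, green. In the top view the white rack's black end is on the right (490,250), and all four of its bays are empty. Next I'll measure positions from depth in both views.

```bash
cat > h.py <<'E'
import numpy as np,cv2
from rig import status, vision, models
def cloud(c):
    h,w=c["depth"].shape; v,u=np.mgrid[0:h,0:w]; d=c["depth"]
    p=np.stack([(u-c["cx"])/c["fx"]*d,-(v-c["cy"])/c["fy"]*d,-d],-1)
    return p@c["pose"][:3,:3].T+c["pose"][:3,3]
def hsv(c): return cv2.cvtColor(c["img"],cv2.COLOR_RGB2HSV)
H={"red":((0,8),(172,180)),"green":((55,75),),"blue":((105,120),),"purple":((140,160),)}
def caps(c,P,xy0=None):
    q=hsv(c); out={}
    for n,rs in H.items():
        m=np.zeros(q.shape[:2],bool)
        for a,b in rs: m|=(q[...,0]>=a)&(q[...,0]<=b)
        m&=(q[...,1]>120)&(q[...,2]>50)&(P[...,2]>0.07)&(P[...,2]<0.5)&(c["depth"]>0)
        p=P[m]
        if xy0 is not None: p=p[np.linalg.norm(p[:,:2]-xy0,axis=1)<.4]
        out[n]=p
    return out
E
python3 - <<'E'
from h import *
for n in("top","scene"):
    c=vision.capture(n);P=cloud(c);q=hsv(c)
    tab=P[(P[...,2]<.01)&(P[...,2]>-.02)&(c["depth"]>0)]; print(n,"table z",np.median(tab[:,2]))
    y=np.array([.48,.23])
    for k,p in caps(c,P).items():
        p=p[(np.linalg.norm(p[:,:2]-y,axis=1)<.25)]
        if len(p)<5: print(k,len(p));continue
        zt=np.percentile(p[:,2],95); t=p[p[:,2]>zt-.004]
        (cx,cy),r=cv2.minEnclosingCircle(t[:,:2].astype(np.float32)*1000)
        print(k,len(t),"z",zt.round(4),"circ",round(cx,1),round(cy,1),"r",round(r,1),"mean",t.mean(0).round(4))
    # tags
    # racks
    m=(c["depth"]>0)&(P[...,2]>.034)&(P[...,2]<.046)
    yel=m&(q[...,0]>20)&(q[...,0]<32)&(q[...,1]>150)
    wh=m&(q[...,1]<50)&(P[...,1]<0)&(P[...,0]>.3)&(P[...,1]>-.5)
    for k,mm in(("yel",yel),("wh",wh)):
        lab=cv2.connectedComponentsWithStats(cv2.morphologyEx(mm.astype(np.uint8),cv2.MORPH_CLOSE,np.ones((5,5))))
        for i in range(1,lab[0]):
            if lab[2][i,4]<150: continue
            p=P[(lab[1]==i)&mm]
            (a,b),(w,h),an=cv2.minAreaRect((p[:,:2]*1000).astype(np.float32))
            print(k,lab[2][i],"rect",round(a,1),round(b,1),round(w,1),round(h,1),round(an,2),"z",np.median(p[:,2]).round(4))
E
```

```text
top table z 9.286871549218922e-05
red 296 z 0.1007 circ 541.3 198.6 r 29.6 mean [0.5536 0.2059 0.0988]
green 312 z 0.1008 circ 459.1 171.0 r 15.9 mean [0.4585 0.1706 0.099 ]
blue 299 z 0.1005 circ 595.0 225.1 r 16.2 mean [0.595  0.2247 0.0988]
purple 298 z 0.1007 circ 502.4 187.1 r 15.4 mean [0.5021 0.1868 0.099 ]
yel [176 177  51 128 786] rect 525.7 205.3 206.4 70.4 20.9 z 0.0397
yel [157 195  22  56 406] rect 552.4 242.9 95.3 21.0 20.98 z 0.0399
yel [174 254  15  28 190] rect 477.9 213.4 42.2 21.5 21.85 z 0.0399
wh [ 367  181  135   87 1562] rect 561.6 -206.2 224.0 55.6 64.8 z 0.0398
scene table z 0.0010319786367231631
red 340 z 0.1013 circ 541.7 195.2 r 35.5 mean [0.5559 0.2082 0.0999]
green 257 z 0.1014 circ 459.8 173.3 r 16.8 mean [0.4612 0.1733 0.0999]
blue 379 z 0.1017 circ 596.9 226.4 r 17.0 mean [0.5977 0.227  0.0999]
purple 291 z 0.1013 circ 504.1 189.2 r 16.4 mean [0.5045 0.1892 0.0998]
yel [ 382  282   86  111 1651] rect 526.6 207.1 212.0 70.3 21.29 z 0.0408
wh [ 194  177   62   84 1233] rect 562.3 -203.7 227.9 54.5 64.8 z 0.0407
```

Measured: cap tops are at 0.099–0.100 m and rims at 0.040 m, and the two views agree to about 2 mm. I'll check the fits by projecting the bay centres, then rotate the tool.

```bash
cat >> h.py <<'E'
u=np.array([-.426,-.905]); WC=np.array([.5662,-.196])
BAY={"blue":WC-.075*u,"red":WC-.025*u,"purple":WC+.025*u,"green":WC+.075*u}
TUBE={"blue":(.596,.2258),"red":(.5544,.2067),"purple":(.5033,.1881),"green":(.4596,.1721)}
def rel(xyz,yaw):
    "needed shift (units of 25mm) & turn (10deg units about tool z) from measured pose"
    s=status.read_state(); R=np.array(s["tcp_rot"]); p=np.array(s["position"])
    y=np.degrees(np.arctan2(R[1,1],R[0,1])); d=R.T@(np.array(xyz)-p)/.025
    print("t",round(s["time_s"],2),"pos",p.round(4),"yaw",round(y,2),"tool z",R[:,2].round(3),"open",s["opening"],"F",np.round(s["force"],1))
    print("  shift",d.round(3),"rz",round(-((yaw-y+180)%360-180)/10,3))
def proj(c,p):
    q=c["pose"][:3,:3].T@(np.array(p)-c["pose"][:3,3]); return int(round(c["cx"]+c["fx"]*q[0]/-q[2])),int(round(c["cy"]-c["fy"]*q[1]/-q[2]))
E
python3 - <<'E'
from h import *
ims=[]
for n in("top","scene"):
    c=vision.capture(n); im=c["img"][:,:,::-1].copy()
    for k,b in BAY.items(): print(n,k,proj(c,[*b,.04])); cv2.circle(im,proj(c,[*b,.04]),2,(0,0,255),-1)
    for k,b in TUBE.items(): cv2.circle(im,proj(c,[*b,.099]),2,(255,255,255),-1)
    a=im[170:310,140:510] if n=="top" else im[160:400,180:480]
    ims.append(cv2.resize(a,(740,280) if n=="top" else (375,300)))
o=np.zeros((590,740,3),np.uint8);o[:280]=ims[0];o[285:585,:375]=ims[1];cv2.imwrite("pics/chk.png",o)
E
```

```text
top blue (388, 201)
top red (415, 214)
top purple (442, 227)
top green (470, 240)
scene blue (234, 244)
scene red (227, 226)
scene purple (220, 209)
scene green (213, 193)
```

>>> send_rows --pt "0 0 0 0 0 0.975 -1" --pt "0 0 0 0 0 0.975 -1" --pt "0 0 0 0 0 0.975 -1" --pt "0 0 0 0 0 0.975 -1" --pt "0 0 0 0 0 0.975 -1" --pt "0 0 0 0 0 0.975 -1" --pt "0 0 0 0 0 0.975 -1" --pt "0 0 0 0 0 0.975 -1" --pt "0 0 0 0 0 0.975 -1" --pt "0 0 0 0 0 0.975 -1" --pt "0 0 0 0 0 0.975 -1" --pt "0 0 0 0 0 0.975 -1"

```text
time_s: 3.8
position: [0.1368, 0.6098, 0.2226]
tcp_rot: [[0.642, 0.766, -0.0], [0.766, -0.642, 0.0], [0.0, -0.0, -1.0]]
force: [0.6, 0.5, -0.3]
opening: 0.999
```

>>> send_rows --pt "0 0 0 0 0 0.975 -1" --pt "0 0 0 0 0 0.975 -1" --pt "0 0 0 0 0 0.975 -1" --pt "0 0 0 0 0 0 -1"

```text
time_s: 4.3
position: [0.1369, 0.6098, 0.2225]
tcp_rot: [[0.932, 0.362, -0.0], [0.362, -0.932, -0.0], [-0.0, 0.0, -1.0]]
force: [-0.3, 0.0, -0.2]
opening: 1.0
```

```bash
python3 -c "
from h import *
rel([*TUBE['blue'],.2],-68.9)"
```

```text
t 4.3 pos [0.1369 0.6098 0.2225] yaw -68.79 tool z [-0. -0. -1.] open 1.0003561940473809 F [-0.3  0.  -0.2]
  shift [11.564 20.965  0.902] rz 0.011
```

View pics/chk.png

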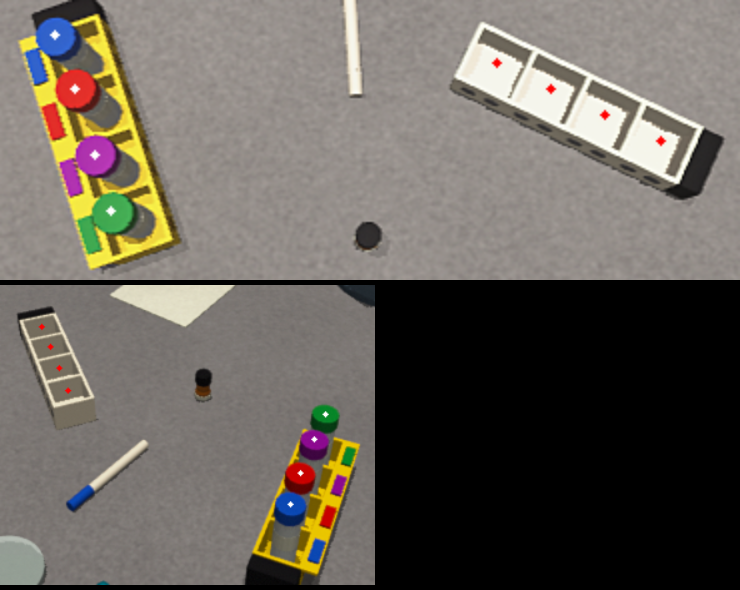

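The projected dots sit on the bay centres and cap centres in both views. Moving above blue.

>>> send_rows --pt "0.48 0.87 0.04 0 0 0 -1" --pt "0.48 0.87 0.04 0 0 0 -1" --pt "0.48 0.87 0.04 0 0 0 -1" --pt "0.48 0.87 0.04 0 0 0 -1" --pt "0.48 0.87 0.04 0 0 0 -1" --pt "0.48 0.87 0.04 0 0 0 -1" --pt "0.48 0.87 0.04 0 0 0 -1" --pt "0.48 0.87 0.04 0 0 0 -1" --pt "0.48 0.87 0.04 0 0 0 -1" --pt "0.48 0.87 0.04 0 0 0 -1" --pt "0.48 0.87 0.04 0 0 0 -1" --pt "0.48 0.87 0.04 0 0 0 -1"

```text
time_s: 5.8
position: [0.3658, 0.4177, 0.2106]
tcp_rot: [[0.932, 0.363, 0.0], [0.363, -0.932, 0.0], [0.0, -0.0, -1.0]]
force: [-0.1, 0.7, -0.2]
opening: 1.001
```

>>> send_rows --pt "0.48 0.87 0.04 0 0 0 -1" --pt "0.48 0.87 0.04 0 0 0 -1" --pt "0.48 0.87 0.04 0 0 0 -1" --pt "0.48 0.87 0.04 0 0 0 -1" --pt "0.48 0.87 0.04 0 0 0 -1" --pt "0.48 0.87 0.04 0 0 0 -1" --pt "0.48 0.87 0.04 0 0 0 -1" --pt "0.48 0.87 0.04 0 0 0 -1" --pt "0.48 0.87 0.04 0 0 0 -1" --pt "0.48 0.87 0.04 0 0 0 -1" --pt "0.48 0.87 0.04 0 0 0 -1" --pt "0 0 0 0 0 0 -1"

```text
time_s: 7.3
position: [0.5763, 0.2409, 0.1993]
tcp_rot: [[0.934, 0.358, 0.001], [0.358, -0.934, 0.0], [0.001, 0.0, -1.0]]
force: [0.2, -0.5, -0.8]
opening: 1.001
```

```bash
python3 -c "
from h import *
rel([*TUBE['blue'],.069],-68.9)"
```

```text
t 7.3 pos [0.5763 0.2409 0.1993] yaw -69.04 tool z [ 0.001  0.    -1.   ] open 1.0007214113436835 F [ 0.2 -0.5 -0.8]
  shift [0.516 0.845 5.215] rz -0.014
```

>>> send_rows --pt "0.5 0.84 0 0 0 0 -1" --pt "0 0 0.5 0 0 0 -1" --pt "0 0 0.8 0 0 0 -1" --pt "0 0 0.8 0 0 0 -1" --pt "0 0 0.8 0 0 0 -1" --pt "0 0 0.8 0 0 0 -1" --pt "0 0 0.8 0 0 0 -1" --pt "0 0 0.7 0 0 0 -1" --pt "0 0 0 0 0 0 -1"

```text
time_s: 8.43
position: [0.5919, 0.2273, 0.0676]
tcp_rot: [[0.933, 0.36, -0.004], [0.36, -0.933, -0.001], [-0.004, -0.001, -1.0]]
force: [0.1, -0.2, -0.3]
opening: 0.997
```

```bash
python3 - <<'E'
from h import *
rel([*TUBE['blue'],.069],-68.9)
c=vision.capture("scene"); cv2.imwrite("pics/g1.png",cv2.resize(c["img"][200:420,340:540,::-1],(600,600)))
E
```

```text
t 8.43 pos [0.5919 0.2273 0.0676] yaw -68.88 tool z [-0.004 -0.001 -1.   ] open 0.9972020646291323 F [ 0.1 -0.2 -0.3]
  shift [ 0.13   0.114 -0.058] rz 0.002
```

View pics/g1.png

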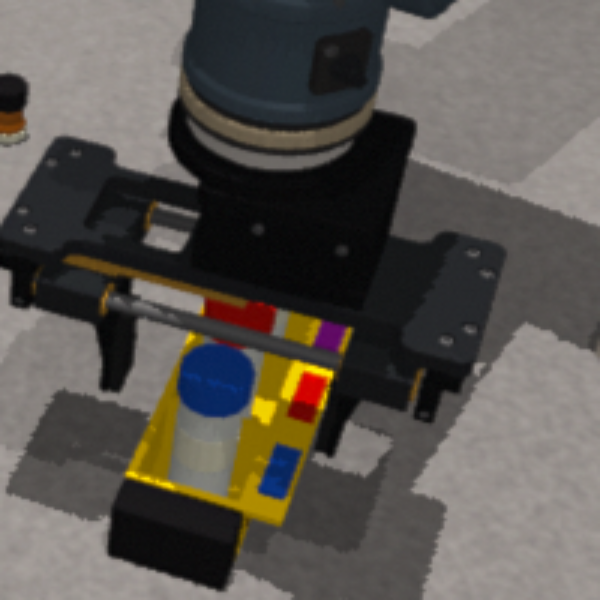

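Fingers straddle the blue cap across the rack with nothing in between. Small correction, close, lift.

>>> send_rows --pt "0.13 0.11 -0.05 0 0 0 -1" --pt "0 0 0 0 0 0 1" --pt "0 0 0 0 0 0 1" --pt "0 0 0 0 0 0 1" --pt "0 0 0 0 0 0 1" --pt "0 0 0 0 0 0 1" --pt "0 0 0 0 0 0 1" --pt "0 0 -0.2 0 0 0 1"

```text
time_s: 9.48
position: [0.5972, 0.2259, 0.0755]
tcp_rot: [[0.933, 0.36, -0.001], [0.36, -0.933, -0.0], [-0.001, -0.0, -1.0]]
force: [-0.0, -0.2, -0.4]
opening: 0.356
```

Opening 0.356 (about 31 mm) means the cap is held. Lift, then rotate to the white rack's angle.

>>> send_rows --pt "0 0 -0.5 0 0 0 1" --pt "0 0 -0.8 0 0 0 1" --pt "0 0 -0.8 0 0 0 1" --pt "0 0 -0.8 0 0 0 1" --pt "0 0 -0.8 0 0 0 1" --pt "0 0 -0.8 0 0 0 1" --pt "0 0 -0.5 0 0 0 1" --pt "0 0 0 0 0 0 1"

```text
time_s: 10.48
position: [0.5984, 0.2261, 0.2023]
tcp_rot: [[0.933, 0.36, 0.003], [0.36, -0.933, 0.001], [0.003, 0.001, -1.0]]
force: [-0.2, -0.7, -0.6]
opening: 0.357
```

>>> send_rows --pt "0 0 0 0 0 -0.6 1" --pt "0 0 0 0 0 -0.9 1" --pt "0 0 0 0 0 -0.9 1" --pt "0 0 0 0 0 -0.9 1" --pt "0 0 0 0 0 -0.7 1" --pt "0 0 0 0 0 -0.38 1" --pt "0 0 0 0 0 0 1"

```text
time_s: 11.35
position: [0.597, 0.2259, 0.1998]
tcp_rot: [[0.425, 0.905, -0.002], [0.905, -0.425, -0.0], [-0.001, -0.002, -1.0]]
force: [-0.5, 0.4, -1.0]
opening: 0.358
```

```bash
python3 - <<'E'
from h import *
rel([*BAY['blue'],.2],-25.2)
c=vision.capture("scene"); cv2.imwrite("pics/g2.png",c["img"][:,:,::-1])
P=cloud(c);p=caps(c,P)["blue"]; p=p[np.linalg.norm(p[:,:2]-TUBE["blue"],axis=1)<.06]; print(len(p),p.mean(0),p[:,2].max())
E
```

```text
t 11.35 pos [0.597  0.2259 0.1998] yaw -25.15 tool z [-0.002 -0.    -1.   ] open 0.3581740771974243 F [-0.5  0.4 -1. ]
  shift [-1.2798e+01  6.0580e+00 -3.0000e-03] rz 0.005
507 [0.60032267 0.23318169 0.22478013] 0.27762493418280737
```

View pics/g2.png

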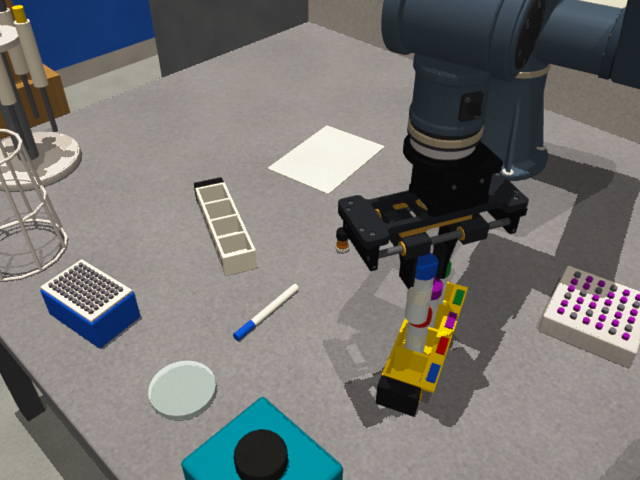

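Blue hangs upright from the fingers (425,300). Transfer to the far-left bay.

>>> send_rows --pt "-0.4 0.19 0 0 0 0 1" --pt "-0.85 0.4 0 0 0 0 1" --pt "-0.85 0.4 0 0 0 0 1" --pt "-0.85 0.4 0 0 0 0 1" --pt "-0.85 0.4 0 0 0 0 1" --pt "-0.85 0.4 0 0 0 0 1" --pt "-0.85 0.4 0 0 0 0 1" --pt "-0.85 0.4 0 0 0 0 1" --pt "-0.85 0.4 0 0 0 0 1" --pt "-0.85 0.4 0 0 0 0 1" --pt "-0.85 0.4 0 0 0 0 1" --pt "-0.85 0.4 0 0 0 0 1"

```text
time_s: 12.9
position: [0.5975, -0.046, 0.2009]
tcp_rot: [[0.426, 0.905, -0.0], [0.905, -0.426, -0.001], [-0.001, 0.0, -1.0]]
force: [-0.3, 0.3, -0.6]
opening: 0.355
```

>>> send_rows --pt "-0.85 0.4 0 0 0 0 1" --pt "-0.85 0.4 0 0 0 0 1" --pt "-0.8 0.4 0 0 0 0 1" --pt "-0.55 0.27 0 0 0 0 1" --pt "0 0 0 0 0 0 1" --pt "0 0 0 0 0 0 1"

```text
time_s: 13.65
position: [0.5989, -0.1276, 0.2007]
tcp_rot: [[0.424, 0.906, -0.0], [0.906, -0.424, 0.001], [0.0, -0.001, -1.0]]
force: [-0.2, -0.2, -0.7]
opening: 0.356
```

```bash
cat >> h.py <<'E'
def look(name,foot=True):
    "where a hanging/standing tube's cap & body are, from both views"
    q0=np.array(status.read_state()["position"])
    for n in("top","scene"):
        c=vision.capture(n);P=cloud(c)
        p=caps(c,P)[name]; p=p[np.linalg.norm(p[:,:2]-q0[:2],axis=1)<.06]
        if len(p)>9: print(n,name,len(p),"cap z",np.percentile(p[:,2],[3,97]).round(3),"mean",p.mean(0).round(4))
    return c
E
python3 - <<'E'
from h import *
rel([*BAY['blue'],.071],-25.2)
c=look("blue"); im=c["img"][100:320,120:340,::-1]; cv2.imwrite("pics/g3.png",cv2.resize(im,(600,600)))
E
```

```text
t 13.65 pos [ 0.5989 -0.1276  0.2007] yaw -25.1 tool z [-0.     0.001 -1.   ] open 0.35609171102283954 F [-0.2 -0.2 -0.7]
  shift [-0.035 -0.013  5.188] rz 0.01
scene blue 382 cap z [0.213 0.231] mean [ 0.6012 -0.1205  0.2248]
```

View pics/g3.png

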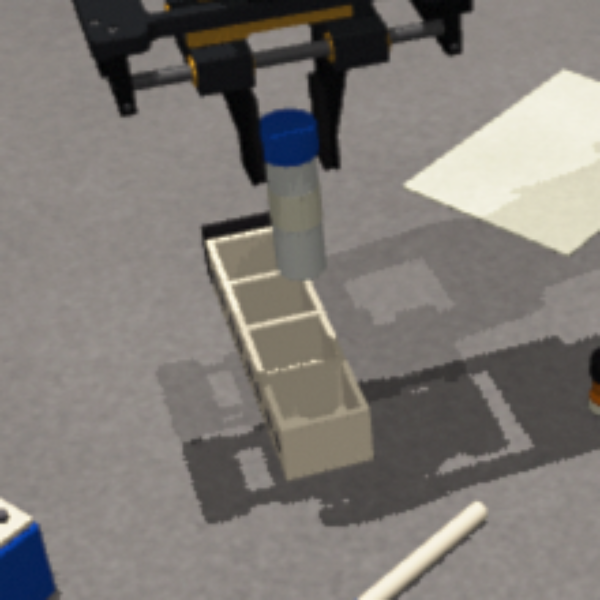

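Tube hangs upright over the left bay, foot at about 0.136 m. Lower it to just above the floor and check the force.

>>> send_rows --pt "0 0 0.5 0 0 0 1" --pt "0 0 0.7 0 0 0 1" --pt "0 0 0.7 0 0 0 1" --pt "0 0 0.7 0 0 0 1" --pt "0 0 0.7 0 0 0 1" --pt "0 0 0.7 0 0 0 1" --pt "0 0 0.7 0 0 0 1" --pt "0 0 0.4 0 0 0 1" --pt "0 0 0 0 0 0 1" --pt "0 0 0 0 0 0 1"

```text
time_s: 15.0
position: [0.5995, -0.1282, 0.0737]
tcp_rot: [[0.424, 0.906, 0.001], [0.906, -0.424, -0.0], [0.0, 0.001, -1.0]]
force: [0.2, -0.7, -0.2]
opening: 0.359
```

```bash
python3 - <<'E'
from h import *
rel([*BAY['blue'],.069],-25.2)
c=look("blue"); im=c["img"][100:320,120:340,::-1]; cv2.imwrite("pics/g4.png",cv2.resize(im,(600,600)))
E
```

```text
t 15.0 pos [ 0.5995 -0.1282  0.0737] yaw -25.1 tool z [ 0.001 -0.    -1.   ] open 0.35911036890447 F [ 0.2 -0.7 -0.2]
  shift [-0.019 -0.051  0.188] rz 0.01
scene blue 330 cap z [0.087 0.104] mean [ 0.6014 -0.122   0.0986]
```

View pics/g4.png

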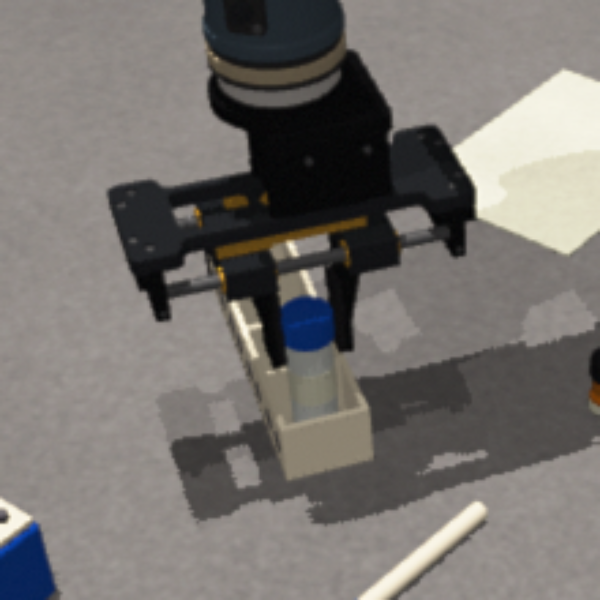

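>>> send_rows --pt "0 0 0.08 0 0 0 1" --pt "0 0 0.08 0 0 0 1" --pt "0 0 0 0 0 0 1"

```text
time_s: 15.48
position: [0.5997, -0.1282, 0.071]
tcp_rot: [[0.424, 0.906, 0.002], [0.906, -0.424, -0.001], [0.0, 0.002, -1.0]]
force: [-1.2, 0.5, 7.7]
opening: 0.355
```

>>> send_rows --pt "0 0 0.04 0 0 0 1" --pt "0 0 0 0 0 0 1"

```text
time_s: 15.72
position: [0.5998, -0.1283, 0.071]
tcp_rot: [[0.424, 0.906, 0.002], [0.906, -0.424, -0.001], [0.0, 0.002, -1.0]]
force: [-2.1, 0.6, 12.8]
opening: 0.356
```

Contact with the bay floor felt (up to 12.8 N). Release and rise.

>>> send_rows --pt "0 0 -0.04 0 0 0 0.2" --pt "0 0 0 0 0 0 -1" --pt "0 0 0 0 0 0 -1" --pt "0 0 0 0 0 0 -1" --pt "0 0 0 0 0 0 -1" --pt "0 0 -0.6 0 0 0 -1" --pt "0 0 -0.9 0 0 0 -1" --pt "0 0 -0.9 0 0 0 -1" --pt "0 0 -0.9 0 0 0 -1" --pt "0 0 -0.9 0 0 0 -1" --pt "0 0 -0.9 0 0 0 -1" --pt "0 0 0 0 0 0 -1"

```text
time_s: 17.23
position: [0.6006, -0.1287, 0.1997]
tcp_rot: [[0.424, 0.906, 0.006], [0.906, -0.424, -0.002], [0.0, 0.006, -1.0]]
force: [-0.6, 0.2, -0.5]
opening: 1.0
```

>>> send_rows --pt "0 0 0 0 0 0.6 -1" --pt "0 0 0 0 0 0.9 -1" --pt "0 0 0 0 0 0.9 -1" --pt "0 0 0 0 0 0.9 -1" --pt "0 0 0 0 0 0.7 -1" --pt "0 0 0 0 0 0.38 -1" --pt "0 0 0 0 0 0 -1"

```text
time_s: 18.1
position: [0.5986, -0.1279, 0.196]
tcp_rot: [[0.933, 0.361, -0.001], [0.361, -0.933, 0.001], [-0.001, -0.001, -1.0]]
force: [-0.3, 1.0, 0.7]
opening: 1.002
```

```bash
python3 - <<'E'
from h import *
rel([*TUBE['red'],.2],-68.9)
c=look("blue"); cv2.imwrite("pics/g5.png",c["img"][:,:,::-1])
E
```

```text
t 18.1 pos [ 0.5986 -0.1279  0.196 ] yaw -68.85 tool z [-0.001  0.001 -1.   ] open 1.001984606407653 F [-0.3  1.   0.7]
  shift [  3.18  -13.119  -0.149] rz 0.005
scene blue 330 cap z [0.085 0.102] mean [ 0.602  -0.1227  0.0962]
```

View pics/g5.png

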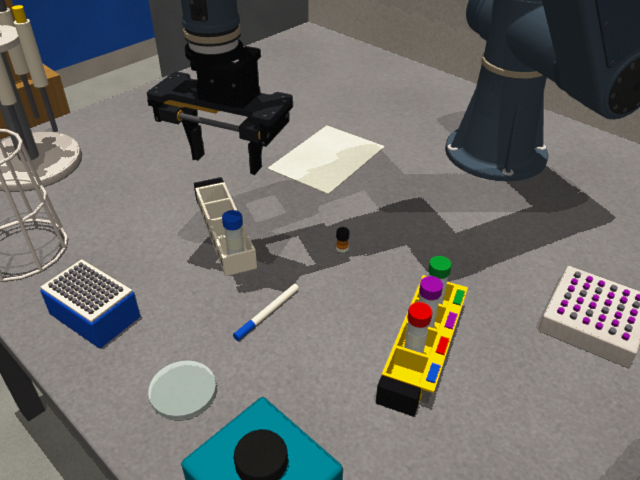

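Blue stands in the left bay (233,235). Now red.

>>> send_rows --pt "0.1 -0.4 0 0 0 0 -1" --pt "0.22 -0.9 0 0 0 0 -1" --pt "0.22 -0.9 0 0 0 0 -1" --pt "0.22 -0.9 0 0 0 0 -1" --pt "0.22 -0.9 0 0 0 0 -1" --pt "0.22 -0.9 0 0 0 0 -1" --pt "0.22 -0.9 0 0 0 0 -1" --pt "0.22 -0.9 0 0 0 0 -1" --pt "0.22 -0.9 0 0 0 0 -1" --pt "0.22 -0.9 0 0 0 0 -1" --pt "0.22 -0.9 0 0 0 0 -1" --pt "0.22 -0.9 0 0 0 0 -1"

```text
time_s: 19.7
position: [0.5646, 0.1367, 0.1969]
tcp_rot: [[0.933, 0.361, 0.0], [0.361, -0.933, 0.0], [0.0, 0.0, -1.0]]
force: [0.3, -0.7, -0.6]
opening: 1.003
```

>>> send_rows --pt "0.22 -0.9 0 0 0 0 -1" --pt "0.22 -0.9 0 0 0 0 -1" --pt "0.22 -0.9 0 0 0 0 -1" --pt "0 -0.12 0 0 0 0 -1" --pt "0 0 0 0 0 0 -1"

```text
time_s: 20.32
position: [0.5548, 0.2067, 0.1968]
tcp_rot: [[0.933, 0.361, -0.0], [0.361, -0.933, -0.001], [-0.0, 0.0, -1.0]]
force: [-0.7, 0.4, 0.3]
opening: 1.001
```

```bash
python3 - <<'E'
from h import *
rel([*TUBE['red'],.069],-68.9)
E
```

```text
t 20.32 pos [0.5548 0.2067 0.1968] yaw -68.84 tool z [-0.    -0.001 -1.   ] open 1.0009215916171674 F [-0.7  0.4  0.3]
  shift [-0.014 -0.006  5.11 ] rz 0.006
```

>>> send_rows --pt "0 0 0.5 0 0 0 -1" --pt "0 0 0.8 0 0 0 -1" --pt "0 0 0.8 0 0 0 -1" --pt "0 0 0.8 0 0 0 -1" --pt "0 0 0.8 0 0 0 -1" --pt "0 0 0.8 0 0 0 -1" --pt "0 0 0.6 0 0 0 -1" --pt "0 0 0 0 0 0 -1" --pt "0 0 0 0 0 0 -1"

```text
time_s: 21.45
position: [0.5557, 0.2064, 0.0696]
tcp_rot: [[0.933, 0.36, 0.001], [0.36, -0.933, 0.0], [0.001, 0.0, -1.0]]
force: [-0.4, -0.5, 0.3]
opening: 1.005
```

>>> send_rows --pt "0 0 0 0 0 0 1" --pt "0 0 0 0 0 0 1" --pt "0 0 0 0 0 0 1" --pt "0 0 0 0 0 0 1" --pt "0 0 0 0 0 0 1" --pt "0 0 0 0 0 0 1" --pt "0 0 -0.2 0 0 0 1"

```text
time_s: 22.32
position: [0.5548, 0.2065, 0.074]
tcp_rot: [[0.933, 0.36, -0.001], [0.36, -0.933, -0.0], [-0.001, -0.0, -1.0]]
force: [0.7, -0.3, -1.0]
opening: 0.355
```

>>> send_rows --pt "0 0 -0.5 0 0 0 1" --pt "0 0 -0.8 0 0 0 1" --pt "0 0 -0.8 0 0 0 1" --pt "0 0 -0.8 0 0 0 1" --pt "0 0 -0.8 0 0 0 1" --pt "0 0 -0.8 0 0 0 1" --pt "0 0 -0.5 0 0 0 1" --pt "0 0 0 0 0 0 1"

```text
time_s: 23.32
position: [0.5559, 0.2067, 0.2007]
tcp_rot: [[0.933, 0.36, 0.003], [0.36, -0.933, 0.0], [0.003, 0.001, -1.0]]
force: [-0.3, -1.1, 0.0]
opening: 0.351
```

>>> send_rows --pt "0 0 0 0 0 -0.6 1" --pt "0 0 0 0 0 -0.9 1" --pt "0 0 0 0 0 -0.9 1" --pt "0 0 0 0 0 -0.9 1" --pt "0 0 0 0 0 -0.7 1" --pt "0 0 0 0 0 -0.38 1" --pt "0 0 0 0 0 0 1"

```text
time_s: 24.2
position: [0.5546, 0.2064, 0.1984]
tcp_rot: [[0.425, 0.905, -0.002], [0.905, -0.425, -0.0], [-0.001, -0.002, -1.0]]
force: [-0.6, -0.9, -1.0]
opening: 0.357
```

```bash
python3 - <<'E'
from h import *
rel([*BAY['red'],.2],-25.2)
look("red")
E
```

```text
t 24.2 pos [0.5546 0.2064 0.1984] yaw -25.15 tool z [-0.002 -0.    -1.   ] open 0.3570671367054719 F [-0.6 -0.9 -1. ]
  shift [-13.373   7.263  -0.062] rz 0.005
top red 300 cap z [0.213 0.283] mean [0.549  0.2009 0.2271]
scene red 503 cap z [0.212 0.23 ] mean [0.5585 0.2142 0.2248]
```

>>> send_rows --pt "-0.4 0.22 0 0 0 0 1" --pt "-0.9 0.49 0 0 0 0 1" --pt "-0.9 0.49 0 0 0 0 1" --pt "-0.9 0.49 0 0 0 0 1" --pt "-0.9 0.49 0 0 0 0 1" --pt "-0.9 0.49 0 0 0 0 1" --pt "-0.9 0.49 0 0 0 0 1" --pt "-0.9 0.49 0 0 0 0 1" --pt "-0.9 0.49 0 0 0 0 1" --pt "-0.9 0.49 0 0 0 0 1" --pt "-0.9 0.49 0 0 0 0 1" --pt "-0.9 0.49 0 0 0 0 1"

```text
time_s: 25.8
position: [0.5726, -0.0877, 0.1993]
tcp_rot: [[0.425, 0.905, -0.0], [0.905, -0.425, -0.0], [-0.0, 0.0, -1.0]]
force: [0.8, -0.3, -0.3]
opening: 0.358
```

>>> send_rows --pt "-0.9 0.49 0 0 0 0 1" --pt "-0.9 0.49 0 0 0 0 1" --pt "-0.9 0.49 0 0 0 0 1" --pt "-0.37 0.18 0 0 0 0 1" --pt "0 0 0 0 0 0 1" --pt "0 0 0 0 0 0 1"

```text
time_s: 26.55
position: [0.5774, -0.1722, 0.1992]
tcp_rot: [[0.424, 0.906, -0.001], [0.906, -0.424, 0.001], [0.0, -0.001, -1.0]]
force: [-0.4, 0.2, -0.0]
opening: 0.352
```

```bash
python3 - <<'E'
from h import *
rel([*BAY['red'],.072],-25.2)
c=look("red"); im=c["img"][100:320,120:340,::-1]; cv2.imwrite("pics/r3.png",cv2.resize(im,(600,600)))
E
```

```text
t 26.55 pos [ 0.5774 -0.1722  0.1992] yaw -25.08 tool z [-0.001  0.001 -1.   ] open 0.351931523877782 F [-0.4  0.2 -0. ]
  shift [-5.200e-02  4.000e-03  5.088e+00] rz 0.012
scene red 359 cap z [0.213 0.23 ] mean [ 0.5801 -0.164   0.2242]
```

View pics/r3.png

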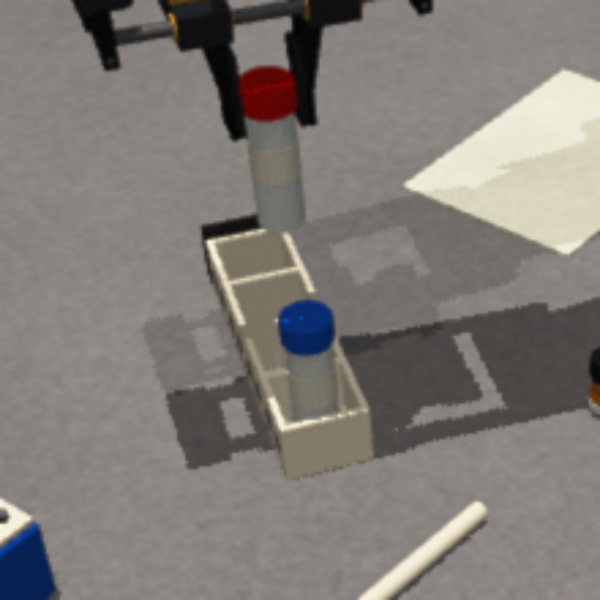

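Red hangs upright and blue stands beside it. Lower.

>>> send_rows --pt "-0.05 0 0.5 0 0 0 1" --pt "0 0 0.7 0 0 0 1" --pt "0 0 0.7 0 0 0 1" --pt "0 0 0.7 0 0 0 1" --pt "0 0 0.7 0 0 0 1" --pt "0 0 0.7 0 0 0 1" --pt "0 0 0.6 0 0 0 1" --pt "0 0 0.4 0 0 0 1" --pt "0 0 0 0 0 0 1" --pt "0 0 0 0 0 0 1"

```text
time_s: 27.9
position: [0.5777, -0.1745, 0.0747]
tcp_rot: [[0.424, 0.906, 0.001], [0.906, -0.424, -0.001], [-0.0, 0.001, -1.0]]
force: [-0.1, -0.4, -0.7]
opening: 0.351
```

>>> send_rows --pt "0 0 0.06 0 0 0 1" --pt "0 0 0.06 0 0 0 1" --pt "0 0 0 0 0 0 1"

```text
time_s: 28.28
position: [0.5772, -0.1742, 0.0714]
tcp_rot: [[0.424, 0.906, 0.0], [0.906, -0.424, -0.0], [0.0, 0.0, -1.0]]
force: [0.2, 0.1, -0.6]
opening: 0.357
```

>>> send_rows --pt "0 0 0.06 0 0 0 1" --pt "0 0 0 0 0 0 1"

```text
time_s: 28.52
position: [0.5774, -0.1743, 0.0701]
tcp_rot: [[0.424, 0.906, 0.0], [0.906, -0.424, -0.0], [0.0, 0.001, -1.0]]
force: [-0.2, -0.3, 1.3]
opening: 0.36
```

>>> send_rows --pt "0 0 0.04 0 0 0 1" --pt "0 0 0 0 0 0 1"

```text
time_s: 28.78
position: [0.5776, -0.1744, 0.07]
tcp_rot: [[0.424, 0.906, 0.001], [0.906, -0.424, -0.0], [-0.0, 0.001, -1.0]]
force: [-0.8, 0.9, 7.7]
opening: 0.359
```

Floor contact (7.7 N). Release, rise and turn back.

>>> send_rows --pt "0 0 -0.02 0 0 0 0.2" --pt "0 0 0 0 0 0 -1" --pt "0 0 0 0 0 0 -1" --pt "0 0 0 0 0 0 -1" --pt "0 0 0 0 0 0 -1" --pt "0 0 -0.6 0 0 0 -1" --pt "0 0 -0.9 0 0 0 -1" --pt "0 0 -0.9 0 0 0 -1" --pt "0 0 -0.9 0 0 0 -1" --pt "0 0 -0.9 0 0 0 -1" --pt "0 0 -0.9 0 0 0 -1" --pt "0 0 0 0 0 0 -1"

```text
time_s: 30.28
position: [0.5787, -0.1749, 0.1997]
tcp_rot: [[0.424, 0.906, 0.005], [0.906, -0.424, -0.003], [-0.0, 0.006, -1.0]]
force: [-1.1, -0.2, -0.2]
opening: 0.999
```

>>> send_rows --pt "0 0 0 0 0 0.6 -1" --pt "0 0 0 0 0 0.9 -1" --pt "0 0 0 0 0 0.9 -1" --pt "0 0 0 0 0 0.9 -1" --pt "0 0 0 0 0 0.7 -1" --pt "0 0 0 0 0 0.38 -1" --pt "0 0 0 0 0 0 -1"

```text
time_s: 31.15
position: [0.5767, -0.174, 0.196]
tcp_rot: [[0.933, 0.361, -0.001], [0.361, -0.933, 0.001], [-0.001, -0.001, -1.0]]
force: [0.5, -1.2, 0.4]
opening: 1.001
```

```bash
python3 - <<'E'
from h import *
rel([*TUBE['purple'],.2],-68.9)
c=look("red"); cv2.imwrite("pics/r5.png",c["img"][:,:,::-1])
E
```

```text
t 31.15 pos [ 0.5767 -0.174   0.196 ] yaw -68.85 tool z [-0.001  0.001 -1.   ] open 1.0014855330391288 F [ 0.5 -1.2  0.4]
  shift [  2.488 -14.568  -0.144] rz 0.005
scene red 319 cap z [0.084 0.102] mean [ 0.58   -0.1676  0.096 ]
```

View pics/r5.png

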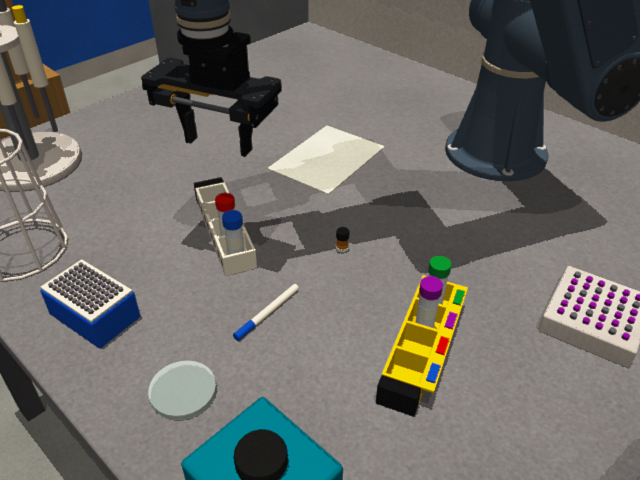

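Red and blue stand in the white rack (225,203 and 232,220). Now purple.

>>> send_rows --pt "0.07 -0.4 0 0 0 0 -1" --pt "0.16 -0.93 0 0 0 0 -1" --pt "0.16 -0.93 0 0 0 0 -1" --pt "0.16 -0.93 0 0 0 0 -1" --pt "0.16 -0.93 0 0 0 0 -1" --pt "0.16 -0.93 0 0 0 0 -1" --pt "0.16 -0.93 0 0 0 0 -1" --pt "0.16 -0.93 0 0 0 0 -1" --pt "0.16 -0.93 0 0 0 0 -1" --pt "0.16 -0.93 0 0 0 0 -1" --pt "0.16 -0.93 0 0 0 0 -1" --pt "0.16 -0.93 0 0 0 0 -1"

```text
time_s: 32.75
position: [0.5236, 0.0919, 0.1969]
tcp_rot: [[0.933, 0.361, 0.0], [0.361, -0.933, 0.0], [0.0, 0.0, -1.0]]
force: [-0.6, 1.0, -0.5]
opening: 0.998
```

>>> send_rows --pt "0.16 -0.93 0 0 0 0 -1" --pt "0.16 -0.93 0 0 0 0 -1" --pt "0.16 -0.93 0 0 0 0 -1" --pt "0.16 -0.93 0 0 0 0 -1" --pt "0.02 -0.22 0 0 0 0 -1" --pt "0 0 0 0 0 0 -1" --pt "0 0 0 0 0 0 -1"

```text
time_s: 33.62
position: [0.5043, 0.1874, 0.1968]
tcp_rot: [[0.933, 0.359, 0.0], [0.359, -0.933, -0.0], [0.0, 0.0, -1.0]]
force: [0.3, -0.4, -1.3]
opening: 1.001
```

```bash
python3 - <<'E'
from h import *
rel([*TUBE['purple'],.069],-68.9)
E
```

```text
t 33.62 pos [0.5043 0.1874 0.1968] yaw -68.93 tool z [ 0. -0. -1.] open 1.0014753241752967 F [ 0.3 -0.4 -1.3]
  shift [-0.029 -0.041  5.113] rz -0.003
```

>>> send_rows --pt "-0.03 -0.04 0.5 0 0 0 -1" --pt "0 0 0.8 0 0 0 -1" --pt "0 0 0.8 0 0 0 -1" --pt "0 0 0.8 0 0 0 -1" --pt "0 0 0.8 0 0 0 -1" --pt "0 0 0.8 0 0 0 -1" --pt "0 0 0.6 0 0 0 -1" --pt "0 0 0 0 0 0 -1" --pt "0 0 0 0 0 0 -1"

```text
time_s: 34.75
position: [0.5035, 0.1886, 0.0696]
tcp_rot: [[0.933, 0.36, 0.001], [0.36, -0.933, 0.0], [0.001, 0.0, -1.0]]
force: [0.5, 0.1, -0.5]
opening: 1.003
```

>>> send_rows --pt "0 0 0 0 0 0 1" --pt "0 0 0 0 0 0 1" --pt "0 0 0 0 0 0 1" --pt "0 0 0 0 0 0 1" --pt "0 0 0 0 0 0 1" --pt "0 0 0 0 0 0 1" --pt "0 0 -0.2 0 0 0 1"

```text
time_s: 35.62
position: [0.5027, 0.1886, 0.0741]
tcp_rot: [[0.933, 0.36, -0.001], [0.36, -0.933, -0.0], [-0.001, -0.0, -1.0]]
force: [-0.6, -0.5, -1.0]
opening: 0.354
```

>>> send_rows --pt "0 0 -0.5 0 0 0 1" --pt "0 0 -0.8 0 0 0 1" --pt "0 0 -0.8 0 0 0 1" --pt "0 0 -0.8 0 0 0 1" --pt "0 0 -0.8 0 0 0 1" --pt "0 0 -0.8 0 0 0 1" --pt "0 0 -0.5 0 0 0 1" --pt "0 0 0 0 0 0 1"

```text
time_s: 36.62
position: [0.5037, 0.1888, 0.2006]
tcp_rot: [[0.933, 0.36, 0.003], [0.36, -0.933, 0.0], [0.003, 0.001, -1.0]]
force: [-0.4, 0.5, -0.4]
opening: 0.355
```

>>> send_rows --pt "0 0 0 0 0 -0.6 1" --pt "0 0 0 0 0 -0.9 1" --pt "0 0 0 0 0 -0.9 1" --pt "0 0 0 0 0 -0.9 1" --pt "0 0 0 0 0 -0.7 1" --pt "0 0 0 0 0 -0.38 1" --pt "0 0 0 0 0 0 1"

```text
time_s: 37.5
position: [0.5025, 0.1885, 0.1985]
tcp_rot: [[0.425, 0.905, -0.002], [0.905, -0.425, -0.0], [-0.001, -0.002, -1.0]]
force: [-0.3, -0.8, 0.4]
opening: 0.352
```

```bash
python3 - <<'E'
from h import *
rel([*BAY['purple'],.2],-25.2)
look("purple")
E
```

```text
t 37.5 pos [0.5025 0.1885 0.1985] yaw -25.15 tool z [-0.002 -0.    -1.   ] open 0.352349510473577 F [-0.3 -0.8  0.4]
  shift [-13.841   8.842  -0.061] rz 0.005
top purple 187 cap z [0.214 0.229] mean [0.4978 0.1831 0.2257]
scene purple 427 cap z [0.213 0.23 ] mean [0.5061 0.196  0.2246]
```

>>> send_rows --pt "-0.4 0.26 0 0 0 0 1" --pt "-0.94 0.6 0 0 0 0 1" --pt "-0.94 0.6 0 0 0 0 1" --pt "-0.94 0.6 0 0 0 0 1" --pt "-0.94 0.6 0 0 0 0 1" --pt "-0.94 0.6 0 0 0 0 1" --pt "-0.94 0.6 0 0 0 0 1" --pt "-0.94 0.6 0 0 0 0 1" --pt "-0.94 0.6 0 0 0 0 1" --pt "-0.94 0.6 0 0 0 0 1" --pt "-0.94 0.6 0 0 0 0 1" --pt "-0.94 0.6 0 0 0 0 1"

```text
time_s: 39.1
position: [0.5443, -0.129, 0.1993]
tcp_rot: [[0.425, 0.905, -0.0], [0.905, -0.425, -0.0], [-0.0, 0.0, -1.0]]
force: [0.2, -0.2, -0.0]
opening: 0.352
```

>>> send_rows --pt "-0.94 0.6 0 0 0 0 1" --pt "-0.94 0.6 0 0 0 0 1" --pt "-0.94 0.6 0 0 0 0 1" --pt "-0.28 0.18 0 0 0 0 1" --pt "0 0 0 0 0 0 1" --pt "0 0 0 0 0 0 1"

```text
time_s: 39.85
position: [0.556, -0.2173, 0.1992]
tcp_rot: [[0.424, 0.906, -0.001], [0.906, -0.424, 0.001], [0.0, -0.001, -1.0]]
force: [0.6, 0.2, -0.7]
opening: 0.357
```

```bash
python3 - <<'E'
from h import *
rel([*BAY['purple'],.072],-25.2)
c=look("purple"); im=c["img"][80:300,120:340,::-1]; cv2.imwrite("pics/p3.png",cv2.resize(im,(600,600)))
E
```

```text
t 39.85 pos [ 0.556  -0.2173  0.1992] yaw -25.07 tool z [-0.001  0.001 -1.   ] open 0.35683632753387956 F [ 0.6  0.2 -0.7]
  shift [-0.057  0.011  5.086] rz 0.013
scene purple 308 cap z [0.214 0.231] mean [ 0.559  -0.2089  0.2245]
```

View pics/p3.png

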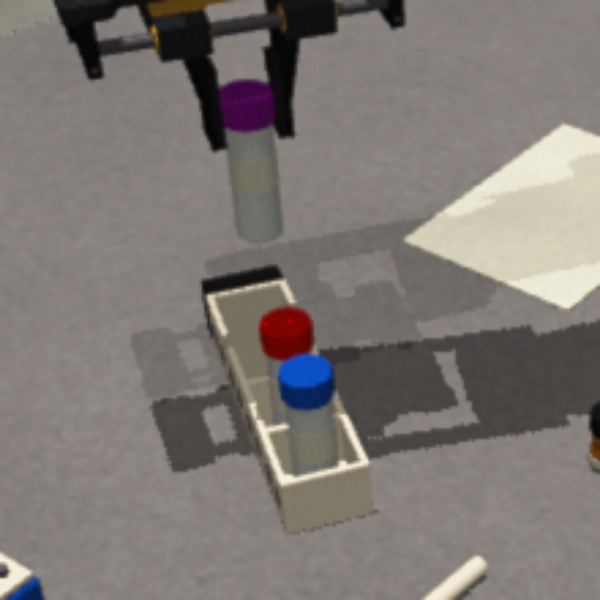

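Purple hangs upright over its bay, with red and blue standing. Lower.

>>> send_rows --pt "-0.05 0 0.5 0 0 0 1" --pt "0 0 0.7 0 0 0 1" --pt "0 0 0.7 0 0 0 1" --pt "0 0 0.7 0 0 0 1" --pt "0 0 0.7 0 0 0 1" --pt "0 0 0.7 0 0 0 1" --pt "0 0 0.6 0 0 0 1" --pt "0 0 0.4 0 0 0 1" --pt "0 0 0.06 0 0 0 1" --pt "0 0 0.06 0 0 0 1" --pt "0 0 0.04 0 0 0 1" --pt "0 0 0 0 0 0 1"

```text
time_s: 41.45
position: [0.5562, -0.2197, 0.0707]
tcp_rot: [[0.424, 0.906, 0.001], [0.906, -0.424, -0.0], [-0.0, 0.001, -1.0]]
force: [-0.8, -0.2, -1.2]
opening: 0.355
```

>>> send_rows --pt "0 0 0.03 0 0 0 1" --pt "0 0 0 0 0 0 1"

```text
time_s: 41.7
position: [0.5563, -0.2198, 0.0701]
tcp_rot: [[0.424, 0.906, 0.001], [0.906, -0.424, -0.001], [-0.0, 0.001, -1.0]]
force: [0.2, 0.8, 2.1]
opening: 0.355
```

>>> send_rows --pt "0 0 0.03 0 0 0 1" --pt "0 0 0 0 0 0 1"

```text
time_s: 41.95
position: [0.5565, -0.2198, 0.07]
tcp_rot: [[0.424, 0.906, 0.001], [0.906, -0.424, -0.001], [-0.0, 0.001, -1.0]]
force: [0.1, 0.2, 7.9]
opening: 0.358
```

>>> send_rows --pt "0 0 0 0 0 0 0.2" --pt "0 0 0 0 0 0 -1" --pt "0 0 0 0 0 0 -1" --pt "0 0 0 0 0 0 -1" --pt "0 0 0 0 0 0 -1" --pt "0 0 -0.6 0 0 0 -1" --pt "0 0 -0.9 0 0 0 -1" --pt "0 0 -0.9 0 0 0 -1" --pt "0 0 -0.9 0 0 0 -1" --pt "0 0 -0.9 0 0 0 -1" --pt "0 0 -0.9 0 0 0 -1" --pt "0 0 0 0 0 0 -1"

```text
time_s: 43.45
position: [0.5573, -0.2204, 0.1991]
tcp_rot: [[0.424, 0.906, 0.005], [0.906, -0.424, -0.003], [-0.001, 0.006, -1.0]]
force: [0.6, 0.1, -0.9]
opening: 1.0
```

>>> send_rows --pt "0 0 0 0 0 0.6 -1" --pt "0 0 0 0 0 0.9 -1" --pt "0 0 0 0 0 0.9 -1" --pt "0 0 0 0 0 0.9 -1" --pt "0 0 0 0 0 0.7 -1" --pt "0 0 0 0 0 0.38 -1" --pt "0 0 0 0 0 0 -1"

```text
time_s: 44.32
position: [0.5554, -0.2192, 0.1955]
tcp_rot: [[0.933, 0.361, -0.001], [0.361, -0.933, 0.001], [-0.001, -0.001, -1.0]]
force: [0.5, 0.7, 0.9]
opening: 0.998
```

```bash
python3 - <<'E'
from h import *
rel([*TUBE['green'],.2],-68.9)
c=look("purple"); cv2.imwrite("pics/p5.png",c["img"][:,:,::-1])
E
```

```text
t 44.33 pos [ 0.5554 -0.2192  0.1955] yaw -68.85 tool z [-0.001  0.001 -1.   ] open 0.9983839494524703 F [0.5 0.7 0.9]
  shift [  2.072 -15.982  -0.16 ] rz 0.005
scene purple 276 cap z [0.085 0.102] mean [ 0.5601 -0.2132  0.0961]
```

View pics/p5.png

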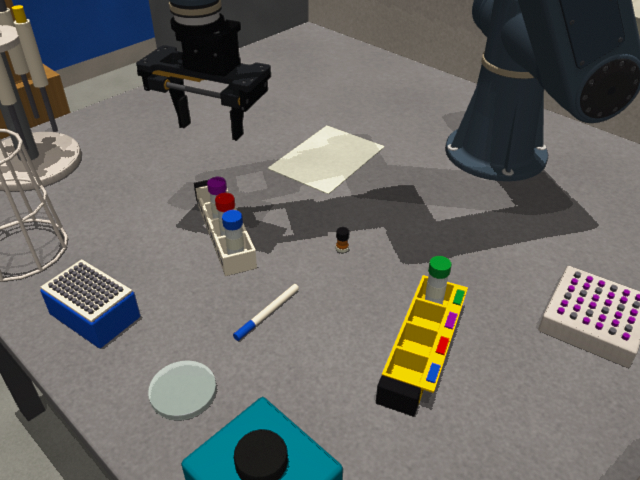

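Three tubes are placed; only green is left (440,268).

>>> send_rows --pt "0.06 -0.4 0 0 0 0 -1" --pt "0.12 -0.95 0 0 0 0 -1" --pt "0.12 -0.95 0 0 0 0 -1" --pt "0.12 -0.95 0 0 0 0 -1" --pt "0.12 -0.95 0 0 0 0 -1" --pt "0.12 -0.95 0 0 0 0 -1" --pt "0.12 -0.95 0 0 0 0 -1" --pt "0.12 -0.95 0 0 0 0 -1" --pt "0.12 -0.95 0 0 0 0 -1" --pt "0.12 -0.95 0 0 0 0 -1" --pt "0.12 -0.95 0 0 0 0 -1" --pt "0.12 -0.95 0 0 0 0 -1"

```text
time_s: 45.92
position: [0.4899, 0.0475, 0.1964]
tcp_rot: [[0.933, 0.36, 0.0], [0.36, -0.933, 0.0], [0.0, 0.0, -1.0]]
force: [0.5, 0.2, 0.8]
opening: 1.004
```

>>> send_rows --pt "0.12 -0.95 0 0 0 0 -1" --pt "0.12 -0.95 0 0 0 0 -1" --pt "0.12 -0.95 0 0 0 0 -1" --pt "0.12 -0.95 0 0 0 0 -1" --pt "0.12 -0.95 0 0 0 0 -1" --pt "0.09 -0.38 0 0 0 0 -1" --pt "0 0 0 0 0 0 -1" --pt "0 0 0 0 0 0 -1"

```text
time_s: 46.92
position: [0.4606, 0.1713, 0.1963]
tcp_rot: [[0.933, 0.36, 0.0], [0.36, -0.933, -0.0], [0.0, 0.0, -1.0]]
force: [0.9, -0.3, -0.3]
opening: 1.003
```

```bash
python3 - <<'E'
from h import *
rel([*TUBE['green'],.069],-68.9)
E
```

```text
t 46.92 pos [0.4606 0.1713 0.1963] yaw -68.92 tool z [ 0. -0. -1.] open 1.003132322372183 F [ 0.9 -0.3 -0.3]
  shift [-0.028 -0.045  5.093] rz -0.002
```

>>> send_rows --pt "-0.03 -0.04 0.5 0 0 0 -1" --pt "0 0 0.8 0 0 0 -1" --pt "0 0 0.8 0 0 0 -1" --pt "0 0 0.8 0 0 0 -1" --pt "0 0 0.8 0 0 0 -1" --pt "0 0 0.8 0 0 0 -1" --pt "0 0 0.58 0 0 0 -1" --pt "0 0 0 0 0 0 -1" --pt "0 0 0 0 0 0 -1"

```text
time_s: 48.05
position: [0.4597, 0.1724, 0.0695]
tcp_rot: [[0.933, 0.36, 0.001], [0.36, -0.933, 0.0], [0.001, 0.0, -1.0]]
force: [-0.2, -0.1, 0.1]
opening: 0.998
```

>>> send_rows --pt "0 0 0 0 0 0 1" --pt "0 0 0 0 0 0 1" --pt "0 0 0 0 0 0 1" --pt "0 0 0 0 0 0 1" --pt "0 0 0 0 0 0 1" --pt "0 0 0 0 0 0 1" --pt "0 0 -0.2 0 0 0 1"

```text
time_s: 48.92
position: [0.459, 0.1723, 0.0742]
tcp_rot: [[0.933, 0.36, -0.001], [0.36, -0.933, -0.0], [-0.001, -0.0, -1.0]]
force: [0.5, 0.2, -0.8]
opening: 0.358
```

>>> send_rows --pt "0 0 -0.5 0 0 0 1" --pt "0 0 -0.8 0 0 0 1" --pt "0 0 -0.8 0 0 0 1" --pt "0 0 -0.8 0 0 0 1" --pt "0 0 -0.8 0 0 0 1" --pt "0 0 -0.8 0 0 0 1" --pt "0 0 -0.5 0 0 0 1" --pt "0 0 0 0 0 0 1"

```text
time_s: 49.92
position: [0.4599, 0.1726, 0.2005]
tcp_rot: [[0.933, 0.36, 0.003], [0.36, -0.933, 0.0], [0.003, 0.001, -1.0]]
force: [0.1, 0.6, -0.4]
opening: 0.355
```

>>> send_rows --pt "0 0 0 0 0 -0.6 1" --pt "0 0 0 0 0 -0.9 1" --pt "0 0 0 0 0 -0.9 1" --pt "0 0 0 0 0 -0.9 1" --pt "0 0 0 0 0 -0.7 1" --pt "0 0 0 0 0 -0.38 1" --pt "0 0 0 0 0 0 1"

```text
time_s: 50.8
position: [0.4588, 0.1723, 0.1985]
tcp_rot: [[0.425, 0.905, -0.002], [0.905, -0.425, -0.0], [-0.001, -0.002, -1.0]]
force: [-0.3, -0.2, -0.5]
opening: 0.354
```

```bash
python3 - <<'E'
from h import *
rel([*BAY['green'],.2],-25.2)
look("green")
E
```

```text
t 50.8 pos [0.4588 0.1723 0.1985] yaw -25.15 tool z [-0.002 -0.    -1.   ] open 0.3535076871126568 F [-0.3 -0.2 -0.5]
  shift [-14.511  10.148  -0.06 ] rz 0.005
top green 110 cap z [0.215 0.23 ] mean [0.4546 0.1669 0.2261]
scene green 378 cap z [0.212 0.23 ] mean [0.4627 0.1802 0.2245]
```

>>> send_rows --pt "-0.4 0.28 0 0 0 0 1" --pt "-0.92 0.64 0 0 0 0 1" --pt "-0.92 0.64 0 0 0 0 1" --pt "-0.92 0.64 0 0 0 0 1" --pt "-0.92 0.64 0 0 0 0 1" --pt "-0.92 0.64 0 0 0 0 1" --pt "-0.92 0.64 0 0 0 0 1" --pt "-0.92 0.64 0 0 0 0 1" --pt "-0.92 0.64 0 0 0 0 1" --pt "-0.92 0.64 0 0 0 0 1" --pt "-0.92 0.64 0 0 0 0 1" --pt "-0.92 0.64 0 0 0 0 1"

```text
time_s: 52.4
position: [0.5132, -0.1451, 0.1992]
tcp_rot: [[0.425, 0.905, -0.0], [0.905, -0.425, -0.0], [-0.0, -0.0, -1.0]]
force: [0.9, 0.7, 0.3]
opening: 0.356
```

>>> send_rows --pt "-0.92 0.64 0 0 0 0 1" --pt "-0.92 0.64 0 0 0 0 1" --pt "-0.92 0.64 0 0 0 0 1" --pt "-0.92 0.64 0 0 0 0 1" --pt "-0.35 0.27 0 0 0 0 1" --pt "0 0 0 0 0 0 1" --pt "0 0 0 0 0 0 1"

```text
time_s: 53.28
position: [0.5344, -0.2635, 0.1991]
tcp_rot: [[0.424, 0.906, -0.001], [0.906, -0.424, 0.001], [0.001, -0.001, -1.0]]
force: [-0.2, 0.2, -0.3]
opening: 0.356
```

```bash
python3 - <<'E'
from h import *
rel([*BAY['green'],.072],-25.2)
c=look("green"); im=c["img"][80:300,120:340,::-1]; cv2.imwrite("pics/n3.png",cv2.resize(im,(600,600)))
E
```

```text
t 53.27 pos [ 0.5344 -0.2635  0.1991] yaw -25.07 tool z [-0.001  0.001 -1.   ] open 0.3559671269237156 F [-0.2  0.2 -0.3]
  shift [-0.019  0.009  5.084] rz 0.013
top green 24 cap z [0.228 0.247] mean [ 0.5439 -0.2609  0.2309]
scene green 275 cap z [0.213 0.231] mean [ 0.5378 -0.2547  0.2243]
```

View pics/n3.png

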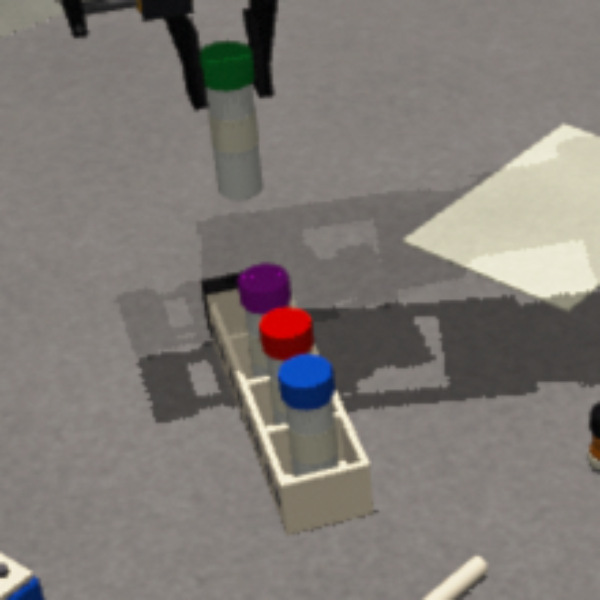

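Green hangs upright over the bay by the black end. Lower.

>>> send_rows --pt "-0.02 0 0.5 0 0 0 1" --pt "0 0 0.7 0 0 0 1" --pt "0 0 0.7 0 0 0 1" --pt "0 0 0.7 0 0 0 1" --pt "0 0 0.7 0 0 0 1" --pt "0 0 0.7 0 0 0 1" --pt "0 0 0.6 0 0 0 1" --pt "0 0 0.4 0 0 0 1" --pt "0 0 0.06 0 0 0 1" --pt "0 0 0.06 0 0 0 1" --pt "0 0 0.04 0 0 0 1" --pt "0 0 0 0 0 0 1"

```text
time_s: 54.88
position: [0.5348, -0.2652, 0.0707]
tcp_rot: [[0.424, 0.906, 0.001], [0.906, -0.424, -0.0], [-0.0, 0.001, -1.0]]
force: [-0.6, 0.2, -0.2]
opening: 0.35
```

>>> send_rows --pt "0 0 0.03 0 0 0 1" --pt "0 0 0 0 0 0 1"

```text
time_s: 55.12
position: [0.5349, -0.2653, 0.0701]
tcp_rot: [[0.424, 0.906, 0.001], [0.906, -0.424, -0.001], [-0.0, 0.001, -1.0]]
force: [-0.5, 0.6, 2.9]
opening: 0.357
```

>>> send_rows --pt "0 0 0.02 0 0 0 1" --pt "0 0 0 0 0 0 1"

```text
time_s: 55.38
position: [0.5351, -0.2654, 0.0701]
tcp_rot: [[0.424, 0.906, 0.001], [0.906, -0.424, -0.001], [-0.0, 0.001, -1.0]]
force: [0.2, 0.1, 5.9]
opening: 0.357
```

>>> send_rows --pt "0 0 0 0 0 0 0.2" --pt "0 0 0 0 0 0 -1" --pt "0 0 0 0 0 0 -1" --pt "0 0 0 0 0 0 -1" --pt "0 0 0 0 0 0 -1" --pt "0 0 -0.6 0 0 0 -1" --pt "0 0 -0.9 0 0 0 -1" --pt "0 0 -0.9 0 0 0 -1" --pt "0 0 -0.9 0 0 0 -1" --pt "0 0 -0.9 0 0 0 -1" --pt "0 0 -0.9 0 0 0 -1" --pt "0 0 0 0 0 0 -1"

```text
time_s: 56.88
position: [0.5359, -0.2659, 0.1993]
tcp_rot: [[0.424, 0.906, 0.005], [0.906, -0.424, -0.003], [-0.001, 0.006, -1.0]]
force: [-0.7, 0.4, -0.2]
opening: 1.002
```

>>> send_rows --pt "0.5 -0.5 0 0 0 0 -1" --pt "0.9 -0.6 0 0 0 0 -1" --pt "0.9 -0.6 0 0 0 0 -1" --pt "0.9 -0.6 0 0 0 0 -1" --pt "0.9 -0.6 0 0 0 0 -1" --pt "0.9 -0.6 0 0 0 0 -1" --pt "0.9 -0.6 0 0 0 0 -1" --pt "0.9 -0.6 0 0 0 0 -1" --pt "0.9 -0.6 0 0 0 0 -1" --pt "0.9 -0.6 0 0 0 0 -1" --pt "0.5 -0.3 0 0 0 0 -1" --pt "0 0 0 0 0 0 -1"

```text
time_s: 58.38
position: [0.4901, 0.0082, 0.1964]
tcp_rot: [[0.422, 0.907, -0.001], [0.907, -0.422, -0.0], [-0.0, -0.0, -1.0]]
force: [-0.1, -0.8, -0.3]
opening: 0.999
```

```bash
python3 - <<'E'
from h import *
rel([.5,0,.2],-25.2)
v=np.array([u[1],-u[0]])
ims=[]
for n in("top","scene"):
    c=vision.capture(n);P=cloud(c); im=c["img"][:,:,::-1]
    ims.append(cv2.resize(im[150:300,350:520] if n=="top" else im[150:300,160:330],(400,353)))
    for k,p in caps(c,P).items():
        p=p[np.linalg.norm(p[:,:2]-WC,axis=1)<.16]
        if len(p)<20: print(n,k,"none");continue
        zt=np.percentile(p[:,2],95);t=p[p[:,2]>zt-.004]
        (a,b),r=cv2.minEnclosingCircle((t[:,:2]*1000).astype(np.float32))
        d=np.array([a,b])/1000-WC
        print(n,k,"z",zt.round(4),"r",round(r,1),"rack y",(d@u).round(4),"rack x",(d@v).round(4),"mean y",((t[:,:2].mean(0)-WC)@u).round(4),"x",((t[:,:2].mean(0)-WC)@v).round(4))
cv2.imwrite("pics/fin.png",np.hstack(ims))
E
```

```text
t 58.38 pos [0.4901 0.0082 0.1964] yaw -24.95 tool z [-0.001 -0.    -1.   ] open 0.9990692706453057 F [-0.1 -0.8 -0.3]
  shift [-0.129  0.495 -0.143] rz 0.025
top red z 0.1009 r 15.7 rack y -0.0249 rack x 0.0014 mean y -0.0249 x 0.0014
top green z 0.1009 r 15.6 rack y 0.0757 rack x -0.0003 mean y 0.0751 x 0.0001
top blue z 0.1009 r 15.9 rack y -0.0747 rack x 0.0005 mean y -0.0742 x 0.0007
top purple z 0.1007 r 15.8 rack y 0.0253 rack x -0.0004 mean y 0.0249 x -0.0
scene red z 0.1015 r 16.6 rack y -0.0261 rack x 0.0005 mean y -0.0271 x 0.0005
scene green z 0.1014 r 16.4 rack y 0.0735 rack x -0.0002 mean y 0.0724 x -0.0008
scene blue z 0.1015 r 17.3 rack y -0.0772 rack x 0.0006 mean y -0.0777 x -0.0004
scene purple z 0.1019 r 16.5 rack y 0.0239 rack x -0.0009 mean y 0.023 x -0.0007
```

View pics/fin.png

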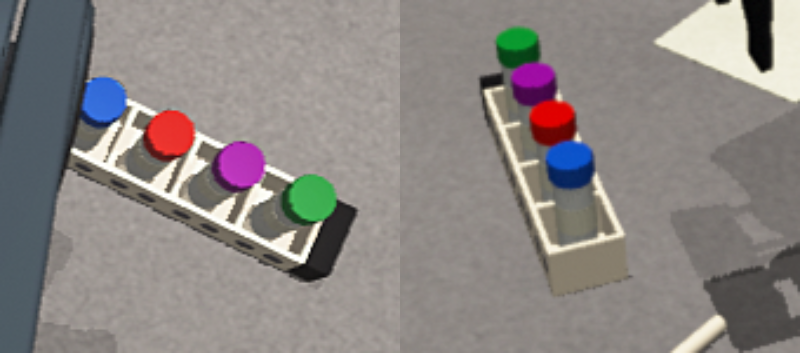

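Left picture: blue (103,100), red, purple and green (309,198, at the black end) all stand upright in their bays. All are within about 3 mm of centre, with cap tops at the standing height.

```bash
python3 -c "
from rig import bot
print(bot.hand_in())"
```

```text
the job is handed in; nothing more can be done
None
```

All four tubes are now in the white rack in reverse order: blue is in the bay farthest from its black end, then red and purple, with green nearest the black end. I handed the job in at about 58 s of the 96 s allowed. The hand-in gives no verdict, so I don't know the official result.

- **Handling:** I gripped each tube by its cap, carried it upright and lowered it until the wrist force showed the bay floor (6–13 N). I then let go and moved the open gripper clear.
- **Position:** in both camera views, every tube is within about 3 mm of its bay centre along the rack and 1.5 mm across it; the limit is 14 mm.
- **Height:** cap tops read 0.101–0.102 m. That is 1–2 mm above the 0.099 m expected, but the same as the tubes standing in the yellow rack read at the start, so it looks like camera offset.
- **Disagreement:** the two cameras differed by 2–3 mm along the rack.
- **Not measured:** I judged tilt only by eye. The tubes look upright in both views.

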